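# Mark the brass specimen disc with the spring marker

## Task

Lift the blue spring marker, set it down upright on the middle of the brass specimen disc without dropping it, and press its orange knob straight down until the spring inside trips with a snap. Do not fire it anywhere but on the brass disc; leave the fired marker standing there.

Things in the scene. Friction and masses are not known exactly. Their poses are not given: they have to be found in the camera images.
- spring_marker: Automatic punch standing upright, 102 mm tall, 0.5 kg: steel foot 46 mm wide, 12 mm high; blue barrel 26 mm wide, z 12 to 62; thin stem; orange knob 32 mm wide, z 84 to 102. Grip it by knob or barrel. Origin: centre of the foot's underside, z up. Loose.
- knob_top (a point): Centre of the knob's flat top. The knob is sprung, about 1 mm per N: pushed down 10 mm with 12 N the marker fires, giving way suddenly. It can go down 21 mm in all (about 16 N). Let go, it springs back to 8 mm lower than before firing.
- spring_marker_striker (a joint): The striker inside the marker: 0 m = cocked, 0.008 m = fired, where it stays; it cannot be cocked again. Red pins in the barrel's black windows move down with it.
- brass_centre (a point): Middle of the top of the yellow brass disc (70 mm wide, small black cross), 15 mm above the worktop; z up. The disc stands 3 mm proud of a fixed blue block 84 mm square. Two like blocks hold a silvery and a dark grey disc, to be left unmarked.

How it is judged:
By the outcome, as a careful person would: the job done as asked, in the order asked, and still so for the second after the job is handed in, with the robot touching nothing.
It also fails if it takes over 48 s, if anything falls off the work surface, if the arm or the gripper's body presses on something with over 40 N, if the wrist force passes 120 N, or if a joint passes its speed limit or range.

## Robot

A 6-joint arm with a two-finger parallel gripper is mounted at the origin on a cart in front of the work surface, level with it; the furniture and walls round the work are solid. World frame = base frame: x ahead of the robot, y to its left, z up, the work surface at z = 0. Lengths are in mm, angles in rad, forces in N, time in s.
With the tool pointing down it reaches from about 350 to 975 mm from the base axis. Payload 7.1 kg.
Tool frame: the origin (TCP) lies at the very end of the fingers, on their centre line; the grasp point (between the pads) lies 19 mm behind it; z points along the fingers, y is the line along which they close (so a half turn about z gives the same grasp; the last joint's range is limited). The gripper opens to 88 mm and grips with 3 to 60 N. Pads are 20 mm wide; open, the fingers measure 115 mm over their backs; the gripper's body (75 mm by 178 mm) begins 61 mm behind the grasp point.
Start: joints at [1.128, 0.423, 1.63, -0, 1.089, -0.019], TCP at [256.985, 569.705, 222.675] pointing down, gripper open.
Joint ranges: [-3, 3], [-0.9, 2.11], [0.09, 2.58], [-1.31, 4.45], [0.11, 2.69], [-2.54, 2.54]. Speed limits (rad/s): [2.39, 2.39, 3.01, 3.14, 3.14, 3.14].

## Interface

Orientations are given as a 3x3 rotation matrix whose columns are the frame's x, y, z axes.
In Python, from cell import * gives the robot as it stands.
- The arm moves only by the tool jog_arm, never from a script. Its argument "steps" is a list of rows, each a list of 5 numbers: the shift along the tool's x, y, z in mm, then the turn about the tool's z in degrees, then the finger opening in mm, from 0 to 87.8. In form: [[tx, ty, tz, roll, grip], ...]. A call has 1 to 8 rows; each row is the pose to reach, as a shift and turn from the pose commanded when the call began, along the tool's axes at that moment; what a row does not reach only later rows make up. A row lasts 1/10 s, in which the tool goes at most 50 mm and 8.59 degrees, less where a joint would pass 70% of its speed; a pose out of reach is approached as far as the arm can. A call with a gripper value outside its range is refused whole. The fingers move at their own pace and stop on an object; "newtons" is the grip in N (left out, the last holds). Time passes only in rows, so rows that repeat a pose let the fingers close. It gives the time, the measured TCP pose, the force, the opening and the grip force at its end, in the units of the state.
- get_obs(): the state, without advancing time (a new reading comes with each control period).
- capture(name): name is "side" or "top"; returns the picture (384x512x3 uint8, red, green, blue); there is no depth.
- camera_model(name): a dict with "mtx" (3x3 intrinsics, pixels), "k1" (the pictures are not rectified: a ray, as slopes to the right and down, at radius r is drawn at 1 + k1 r^2 times it, then the intrinsics apply), "rvec" (rotation vector, rad) and "tvec" (3), from world to camera coordinates, as OpenCV has them. Camera axes: x right, y down, z forward; pixel columns grow to the right and rows downward; lengths in mm; the calibration is good to about 2 mm. A picture is of the moment at which its call begins. camera_model takes no time and is no camera call.
- close_job(): hands the job in; it is judged then, once.
The state is a dict: "time_s": time; "qpos": joint angles; "qd": joint speeds; "tau": joint torques, N m; "ee_pos": TCP position; "tcp_rot": TCP orientation; "wrist_force": force on the tool from outside, world axes, zero at the start; "torque": the same for the moment, N m; "finger_gap": finger opening in mm; "grip_force": force on a finger pad.
Only numpy, scipy, OpenCV 4.12 (cv2) and the standard library are available. Lean on these libraries where they do the work, as an engineer would, in place of code of your own. Each camera call takes 0.05 s, during which the arm holds its last target. There are 200 camera calls.

## Working session

There is one attempt and no reset: what is moved stays moved. The work goes in short steps, Python scripts to look and compute and a tool call to move; the robot and the scene stay as the last step left them, time stands still between calls to the robot, and variables do not carry over. Pictures are saved under pics/ and viewed, at most 10 in all, crops included, and the job is handed in when it is done.

Besides the shell and the picture viewer there is one more tool, called after "Request:" as name([rows], argument=value, ...), one row to a line, values as JSON. jog_arm: Moves the arm, as the interface text tells. Its arguments: {"type":"object","properties":{"steps":{"type":"array"},"newtons":{"type":"number"}},"required":["steps"]}

```bash
mkdir -p pics; cat > h.py <<'E'
from cell import *
import numpy as np, cv2
def ray(name,uv):
    m=camera_model(name);K=np.array(m["mtx"]);R=cv2.Rodrigues(np.array(m["rvec"],float))[0];t=np.array(m["tvec"],float).ravel()
    p=cv2.undistortPoints(np.array([[uv]],float),K,np.array([m["k1"],0,0,0.]))[0,0]
    return -R.T@t, R.T@np.array([p[0],p[1],1])
def at_z(name,uv,z):
    c,d=ray(name,uv);return c+d*(z-c[2])/d[2]
def proj(name,P):
    m=camera_model(name);return cv2.projectPoints(np.array(P,float).reshape(-1,1,3),np.array(m["rvec"],float),np.array(m["tvec"],float),np.array(m["mtx"],float),np.array([m["k1"],0,0,0.]))[0][:,0]
def snap(name,f,crop=None,s=1):
    im=capture(name)
    if crop: a,b,c,d=crop;im=im[b:d,a:c]
    cv2.imwrite("pics/"+f,cv2.resize(im[...,::-1],None,fx=s,fy=s,interpolation=cv2.INTER_CUBIC))
E
python3 - <<'E'
from h import *
snap("top","t1.png",None,1.5);snap("side","s1.png",None,1.5)
for n in("top","side"):print(n,ray(n,(256,192)))
o=get_obs();print(o["time_s"],o["ee_pos"],np.round(o["tcp_rot"],3),o["wrist_force"])
E
```

```text
top (array([ 309.94659734,   40.84926577, 1149.22508735]), array([ 1.63149508e-01,  7.52949139e-05, -9.86622798e-01]))
side (array([ 430.73863334, -932.8948172 ,  592.42210775]), array([ 0.05673564,  0.89192279, -0.44876073]))
0.1 [256.77317405 569.2506562  221.98308468] [[-0.912  0.411 -0.001]
 [ 0.411  0.912 -0.001]
 [ 0.    -0.001 -1.   ]] [-0.12796336  0.09301828  0.2927408 ]
```

View pics/t1.png

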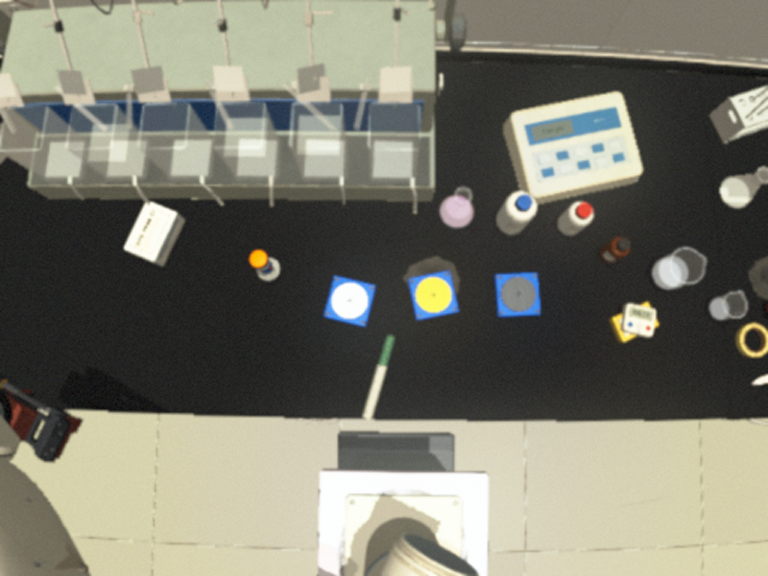

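View pics/s1.png

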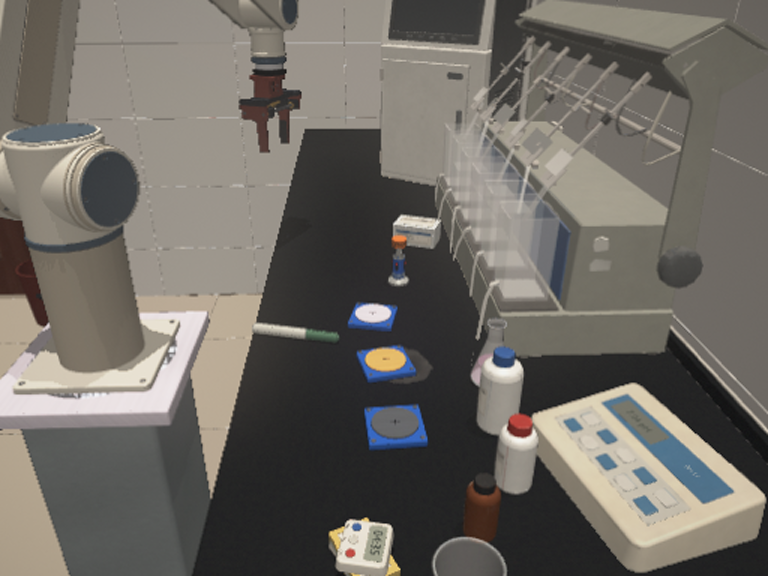

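The overview shows the marker at about (259,259) in the top picture and (399,260) in the side picture. The brass cross is at about (433,295) top and (386,359) side, in the 1.5x pictures. Next I'll enlarge both.

```bash
python3 - <<'E'
from h import *
t=capture("top")[...,::-1];s=capture("side")[...,::-1]
f=lambda im,x,y:cv2.resize(im[y:y+48,x:x+64],(384,288),interpolation=cv2.INTER_CUBIC)
cv2.imwrite("pics/c1.png",np.vstack([np.hstack([f(t,150,152),f(t,257,172)]),np.hstack([f(s,234,150),f(s,225,215)])]))
for n,k,b in(("top",(172.7,172.7),(288.7,196.7)),("side",(266,159),(257.3,239.3))):
    print(n,at_z(n,k,102),at_z(n,b,15))
E
```

```text
top [532.84822611 268.61020211 102.        ] [485.12407075 -54.31585263  15.        ]
side [537.78492117 271.67719399 102.        ] [491.3357627 -52.6678062  15.       ]
```

View pics/c1.png

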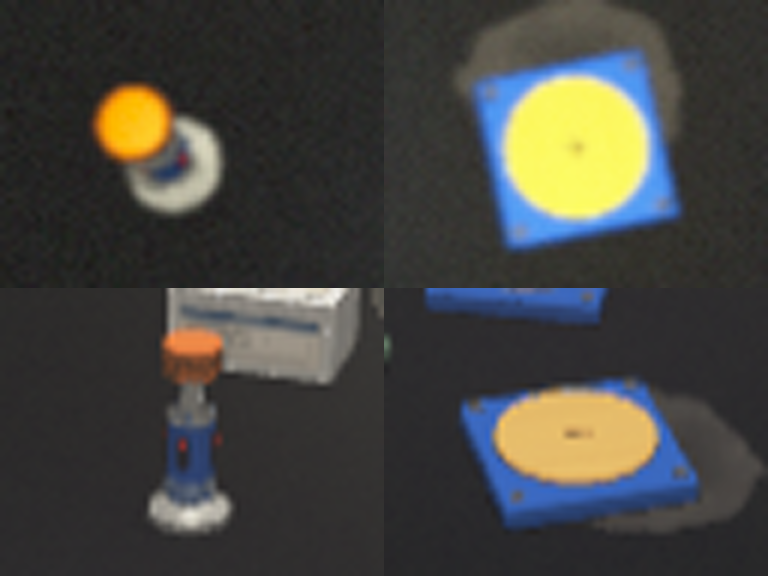

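The crop shows the knob at (133,122) and the foot at (174,165) in the top view. The cross is at (577,147) top. In the side view the knob top is at (193,343) and the cross at (579,433), all in 6x crop pixels.

```bash
python3 - <<'E'
from h import *
g=lambda U,V,x,y:((U+.5)/6-.5+x,(V+.5)/6-.5+y)
K=g(133,122,150,152);F=g(174,165,150,152);B=g(577,147-0,257,172)
k=g(193,343-288,234,150);b=g(579-384,433-288,225,215);B=g(577-384,147,257,172)
print("knob",at_z("top",K,102),at_z("side",k,102));print("foot",at_z("top",F,12));print("brass",at_z("top",B,15),at_z("side",b,15))
def tri(p,q):
    A=np.zeros((3,3));r=np.zeros(3)
    for n,u in(("top",p),("side",q)):
        c,d=ray(n,u);d/=np.linalg.norm(d);M=np.eye(3)-np.outer(d,d);A+=M;r+=M@c
    return np.linalg.solve(A,r)
print(tri(K,k),tri(B,b))
E
```

```text
knob [534.99505237 271.34249724 102.        ] [537.16438015 273.78867477 102.        ]
foot [533.0150383  269.65669004  12.        ]
brass [486.94018228 -54.45893127  15.        ] [490.94084172 -50.10602827  15.        ]
[535.90096243 271.2085205  102.82665414] [488.64386772 -54.22339112  17.34082223]
```

Request:
jog_arm([
  [-376,-157,0,0,60],
  [-376,-157,0,0,60],
  [-376,-157,0,0,60],
  [-376,-157,0,0,60],
  [-376,-157,0,0,60],
  [-376,-157,0,0,60],
  [-376,-157,0,0,60],
  [-376,-157,0,0,60],
])

```text
time_s: 1.0
ee_pos: [531.1, 275.7, 222.7]
tcp_rot: [[-0.912, 0.411, -0.0], [0.411, 0.912, 0.0], [0.0, 0.0, -1.0]]
wrist_force: [-0.3, 1.0, -0.3]
finger_gap: 60.4
grip_force: 0.0
```

Request:
jog_arm([
  [-376,-157,0,0,60],
  [-376,-157,0,0,60],
  [-376,-157,0,0,60],
  [-376,-157,0,0,60],
])

```text
time_s: 1.4
ee_pos: [663.3, 131.8, 222.2]
tcp_rot: [[-0.912, 0.411, -0.011], [0.411, 0.912, 0.004], [0.012, -0.001, -1.0]]
wrist_force: [-146.4, 73.0, 77.4]
finger_gap: 60.1
grip_force: 77.8
```

My mistake: the second call repeated a shift that counts from the new pose, so the arm ran on and hit the apparatus with well over 120 N. I'll back out along the same path, then check what was disturbed.

Request:
jog_arm([
  [30,12,0,0,60],
  [70,29,0,0,60],
  [110,46,0,0,60],
  [150,62,0,0,60],
  [175,73,0,0,60],
  [175,73,0,0,60],
])

```text
time_s: 2.0
ee_pos: [534.7, 271.9, 222.6]
tcp_rot: [[-0.913, 0.408, -0.001], [0.408, 0.913, 0.0], [0.001, -0.0, -1.0]]
wrist_force: [1.4, -0.3, 0.2]
finger_gap: 60.4
grip_force: 0.0
```

```bash
python3 - <<'E'
from h import *
o=get_obs();print(o["time_s"],o["ee_pos"],np.round(o["tcp_rot"],3),o["wrist_force"])
t=capture("top")[...,::-1];s=capture("side")[...,::-1]
cv2.imwrite("pics/b2.png",np.vstack([cv2.resize(t[:,:],(400,300)),cv2.resize(s,(400,300))]))
E
```

```text
2.0 [534.72467428 271.91718888 222.56695441] [[-0.913  0.408 -0.001]
 [ 0.408  0.913  0.   ]
 [ 0.001 -0.    -1.   ]] [ 1.37815919 -0.25060839  0.17394492]
```

View pics/b2.png

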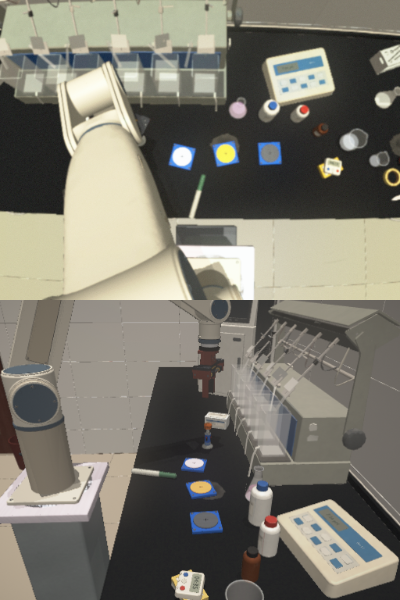

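The picture shows the scene undisturbed: the marker stands at about (207,435) in the side half, with the gripper straight above it. I'll descend to just above the knob and check alignment.

Request:
jog_arm([
  [0,0,35,0,60],
  [0,0,70,0,60],
  [0,0,105,0,60],
  [0,0,105,0,60],
  [0,0,105,0,60],
])

```text
time_s: 2.6
ee_pos: [537.8, 269.0, 117.7]
tcp_rot: [[-0.911, 0.412, -0.001], [0.412, 0.911, -0.001], [0.001, -0.001, -1.0]]
wrist_force: [0.1, 0.3, 0.3]
finger_gap: 60.0
grip_force: 0.0
```

```bash
python3 - <<'E'
from h import *
o=get_obs();p=np.array(o["ee_pos"]);print(o["time_s"],p)
print("TCP px",proj("side",[p]))
snap("side","c3.png",(225,110,305,190),7)
E
```

```text
2.6 [537.79441476 268.96726553 117.67787533]
TCP px [[266.17576716 154.66229166]]
```

View pics/c3.png

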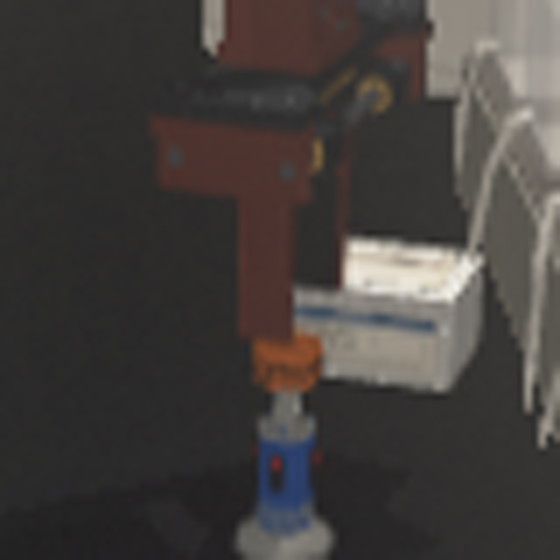

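The side crop shows the knob centre at column 288, and the midpoint of the finger tips at about 291, so they line up. I'll descend and close.

Request:
jog_arm([
  [2,1,20,0,60],
  [2,1,44,0,60],
  [2,1,44,0,60],
  [2,1,44,0,40],
  [2,1,44,0,36],
  [2,1,44,0,30],
  [2,1,44,0,26],
  [2,1,44,0,26],
], newtons=12)

```text
time_s: 3.45
ee_pos: [536.5, 272.1, 74.6]
tcp_rot: [[-0.912, 0.411, 0.002], [0.411, 0.912, 0.001], [-0.001, 0.002, -1.0]]
wrist_force: [0.4, 1.8, 1.3]
finger_gap: 31.8
grip_force: 12.0
```

Gripped at 31.8 mm, which is the knob's width. I'll firm the grip and lift 60.

Request:
jog_arm([
  [0,0,0,0,20],
  [0,0,0,0,20],
  [0,0,-5,0,20],
  [0,0,-15,0,20],
  [0,0,-30,0,20],
  [0,0,-45,0,20],
  [0,0,-60,0,20],
  [0,0,-60,0,20],
], newtons=35)

```text
time_s: 4.25
ee_pos: [537.3, 272.3, 136.8]
tcp_rot: [[-0.912, 0.411, 0.004], [0.411, 0.912, 0.002], [-0.003, 0.004, -1.0]]
wrist_force: [0.6, 0.3, -6.0]
finger_gap: 31.1
grip_force: 35.0
```

Request:
jog_arm([
  [-3,-12,0,0,20],
  [-9,-32,0,0,20],
  [-18,-62,0,0,20],
  [-28,-96,0,0,20],
  [-38,-130,0,0,20],
  [-48,-165,0,0,20],
  [-58,-200,0,0,20],
  [-67,-232,0,0,20],
])

```text
time_s: 5.05
ee_pos: [499.8, 30.4, 133.1]
tcp_rot: [[-0.911, 0.411, -0.002], [0.411, 0.911, -0.0], [0.001, -0.001, -1.0]]
wrist_force: [0.9, -0.3, -4.8]
finger_gap: 31.2
grip_force: 35.0
```

Request:
jog_arm([
  [-8,-28,0,0,20],
  [-15,-53,0,0,20],
  [-20,-70,0,0,20],
  [-23,-79,0,0,20],
  [-24,-83,0,0,20],
  [-24,-83,0,0,20],
  [-24,-83,0,0,20],
])

```text
time_s: 5.75
ee_pos: [489.0, -52.5, 133.6]
tcp_rot: [[-0.912, 0.411, -0.0], [0.411, 0.912, 0.0], [0.0, 0.0, -1.0]]
wrist_force: [-0.4, 0.5, -5.6]
finger_gap: 31.3
grip_force: 35.0
```

Request:
jog_arm([
  [0,0,10,0,20],
  [0,0,22,0,20],
  [0,0,32,0,20],
  [0,0,36,0,20],
  [0,0,36,0,20],
])

```text
time_s: 6.25
ee_pos: [488.4, -52.8, 96.6]
tcp_rot: [[-0.912, 0.411, -0.002], [0.411, 0.912, 0.0], [0.002, -0.001, -1.0]]
wrist_force: [-0.6, -0.2, -5.1]
finger_gap: 31.4
grip_force: 35.0
```

```bash
python3 - <<'E'
from h import *
t=capture("top")[...,::-1];s=capture("side")[...,::-1]
f=lambda im,x,y:cv2.resize(im[y:y+60,x:x+80],(560,420),interpolation=cv2.INTER_CUBIC)
cv2.imwrite("pics/c4.png",f(s,215,190));cv2.imwrite("pics/c4t.png",f(t,250,165))
p=np.array(get_obs()["ee_pos"]);print(p)
E
```

```text
[489.1719904  -53.00571326  97.52052961]
```

View pics/c4.png

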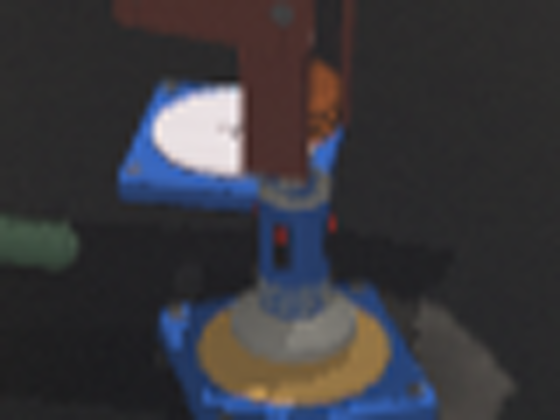

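In the side crop the foot spans columns 231–357 and the disc 197–391, so both centre on 294. The foot's lower edge is at row 363 and the disc's at about row 405. I'll check the depth from those edges.

```bash
python3 - <<'E'
from h import *
a=np.linspace(0,6.283,90)
def low(c,r,z):
    q=proj("side",np.c_[c[0]+r*np.cos(a),c[1]+r*np.sin(a),0*a+z]);q=(q-[215,190]+.5)*7-.5
    return q[:,0].min(),q[:,0].max(),q[:,1].min(),q[:,1].max()
c=(488.5,-53)
print("disc",low(c,35,15))
for h in(20,22.5,25):print("foot",h,low(c,23,h),low(c,23,h+12))
E
```

```text
disc (np.float64(194.84285216754364), np.float64(387.8763276949223), np.float64(297.18075751098735), np.float64(403.55653348185865))
foot 20 (np.float64(227.94107569495867), np.float64(355.04822319555024), np.float64(303.0671023733643), np.float64(372.63644336578795)) (np.float64(227.93414870904076), np.float64(355.7135270352806), np.float64(275.3384798324156), np.float64(344.1743194659578))
foot 22.5 (np.float64(227.93962923834874), np.float64(355.18627267024493), np.float64(297.3139689081358), np.float64(366.7321446055111)) (np.float64(227.93271078081105), np.float64(355.85298391137366), np.float64(269.525388988464), np.float64(338.2058805459055))
foot 25 (np.float64(227.93818451594103), np.float64(355.3246136965982), np.float64(291.54841684626416), np.float64(360.8145642927666)) (np.float64(227.93127469506874), np.float64(355.9927365400024), np.float64(263.6996956500252), np.float64(332.2239546959784))
```

View pics/c4t.png

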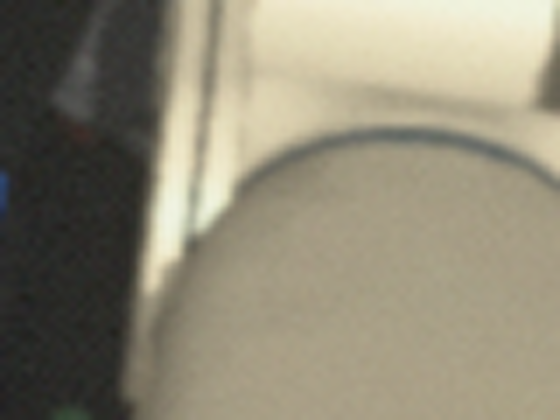

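The top view is blocked by the arm. The side view agrees with a centred foot to within 2 mm, about 8 mm above the disc. I'll lower it gently.

Request:
jog_arm([
  [0,0,2,0,20],
  [0,0,4,0,20],
  [0,0,5,0,20],
  [0,0,6,0,20],
  [0,0,6,0,20],
  [0,0,6,0,20],
])

```text
time_s: 6.95
ee_pos: [489.1, -53.0, 91.7]
tcp_rot: [[-0.912, 0.411, 0.0], [0.411, 0.912, -0.0], [-0.0, 0.0, -1.0]]
wrist_force: [0.7, 0.4, -5.5]
finger_gap: 31.0
grip_force: 35.0
```

Request:
jog_arm([
  [0,0,0.5,0,20],
  [0,0,1,0,20],
  [0,0,1,0,20],
])

```text
time_s: 7.25
ee_pos: [489.1, -53.0, 90.6]
tcp_rot: [[-0.912, 0.411, -0.0], [0.411, 0.912, -0.0], [0.0, -0.0, -1.0]]
wrist_force: [0.8, -0.7, -5.8]
finger_gap: 31.1
grip_force: 35.0
```

Request:
jog_arm([
  [0,0,0.5,0,20],
  [0,0,1,0,20],
  [0,0,1,0,20],
])

```text
time_s: 7.55
ee_pos: [489.5, -53.1, 90.1]
tcp_rot: [[-0.912, 0.411, 0.001], [0.411, 0.912, -0.0], [-0.001, 0.0, -1.0]]
wrist_force: [-0.1, -0.1, 2.0]
finger_gap: 31.4
grip_force: 35.0
```

The foot is down. I'll open, retreat, close above the knob and look.

Request:
jog_arm([
  [0,0,0,0,34],
  [0,0,0,0,40],
  [0,0,0,0,50],
  [0,0,0,0,60],
  [0,0,0,0,60],
  [0,0,-15,0,60],
  [0,0,-45,0,60],
  [0,0,-45,0,60],
])

```text
time_s: 8.35
ee_pos: [491.3, -53.3, 137.4]
tcp_rot: [[-0.912, 0.411, 0.005], [0.411, 0.912, -0.001], [-0.005, 0.001, -1.0]]
wrist_force: [-0.5, 1.1, -1.0]
finger_gap: 60.0
grip_force: 0.0
```

Request:
jog_arm([
  [0,0,0,0,40],
  [0,0,0,0,20],
  [0,0,0,0,0],
  [0,0,0,0,0],
  [0,0,0,0,0],
  [0,0,0,0,0],
  [0,0,0,0,0],
], newtons=20)

```text
time_s: 9.05
ee_pos: [489.1, -53.0, 134.6]
tcp_rot: [[-0.912, 0.411, -0.0], [0.411, 0.912, 0.0], [0.0, -0.0, -1.0]]
wrist_force: [0.3, 0.6, 0.3]
finger_gap: 7.2
grip_force: 0.0
```

```bash
python3 - <<'E'
from h import *
snap("side","c5.png",(215,180,295,260),7)
E
```

```text
(no output)
```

View pics/c5.png

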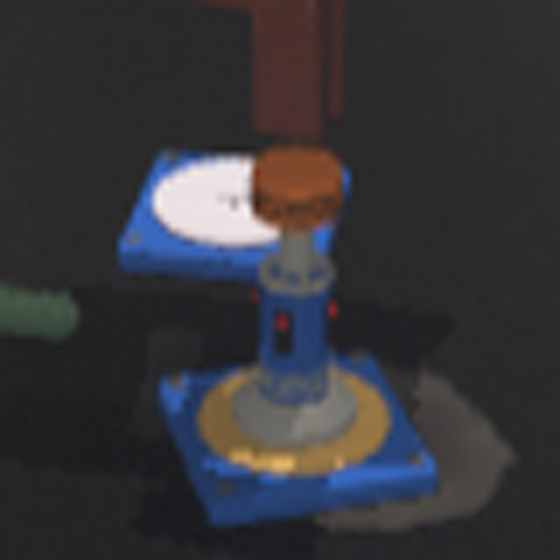

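The marker stands upright on the disc with its pins still up: foot columns 231–357, lower edge about row 447, disc edge about row 474. I'll check the depth more closely with the pixel profile.

```bash
python3 - <<'E'
from h import *
im=capture("side")
for v in range(233,252):print(v,im[v,253:262].mean(0).round().astype(int))
for c,r,z in(((488.5,-53),35,15),((489,-53),23,15),((489,-53),23,27),((489,-53),23,17)):
    a=np.linspace(0,6.283,180);q=proj("side",np.c_[c[0]+r*np.cos(a),c[1]+r*np.sin(a),0*a+z]);print(r,z,q.min(0),q.max(0))
print("row243",[tuple(im[240,u]) for u in range(240,274)])
snap("side","c6.png",(236,225,280,258),16)
print(get_obs()["finger_gap"],get_obs()["time_s"])
E
```

```text
233 [ 62  75 101]
234 [75 84 99]
235 [ 78  86 100]
236 [ 72  82 101]
237 [ 85  90 105]
238 [115 113 108]
239 [118 116 110]
240 [120 118 112]
241 [118 116 110]
242 [112 110 104]
243 [114 104  90]
244 [135 109  69]
245 [168 132  77]
246 [178 141  82]
247 [131 110  98]
248 [ 54  80 129]
249 [ 41  70 123]
250 [ 41  69 122]
251 [ 38  64 112]
35 15 [242.40683529 232.02457816] [269.98263433 247.22278405]
23 15 [247.33232609 234.49994023] [265.44966206 244.48194704]
23 27 [247.33237686 230.55584427] [265.54533858 240.43424284]
23 17 [247.33233344 233.8454195 ] [265.46554101 243.81035439]
row243 [(np.uint8(37), np.uint8(57), np.uint8(96)), (np.uint8(36), np.uint8(56), np.uint8(96)), (np.uint8(37), np.uint8(56), np.uint8(95)), (np.uint8(88), np.uint8(80), np.uint8(68)), (np.uint8(120), np.uint8(95), np.uint8(58)), (np.uint8(120), np.uint8(95), np.uint8(59)), (np.uint8(119), np.uint8(95), np.uint8(58)), (np.uint8(119), np.uint8(95), np.uint8(59)), (np.uint8(109), np.uint8(92), np.uint8(67)), (np.uint8(97), np.uint8(95), np.uint8(92)), (np.uint8(101), np.uint8(99), np.uint8(95)), (np.uint8(105),
[... 375 characters left out ...]
 np.uint8(127), np.uint8(120)), (np.uint8(130), np.uint8(128), np.uint8(121)), (np.uint8(128), np.uint8(126), np.uint8(120)), (np.uint8(123), np.uint8(122), np.uint8(116)), (np.uint8(119), np.uint8(116), np.uint8(111)), (np.uint8(105), np.uint8(103), np.uint8(99)), (np.uint8(118), np.uint8(104), np.uint8(80)), (np.uint8(149), np.uint8(118), np.uint8(69)), (np.uint8(150), np.uint8(119), np.uint8(70)), (np.uint8(149), np.uint8(118), np.uint8(69)), (np.uint8(149), np.uint8(117), np.uint8(69)), (np.uint8(115), np.uint8(100), np.uint8(77)), (np.uint8(41), np.uint8(68), np.uint8(120)), (np.uint8(40), np.uint8(68), np.uint8(119)), (np.uint8(41), np.uint8(58), np.uint8(92))]
0.032156885534785996 9.2
```

View pics/c6.png

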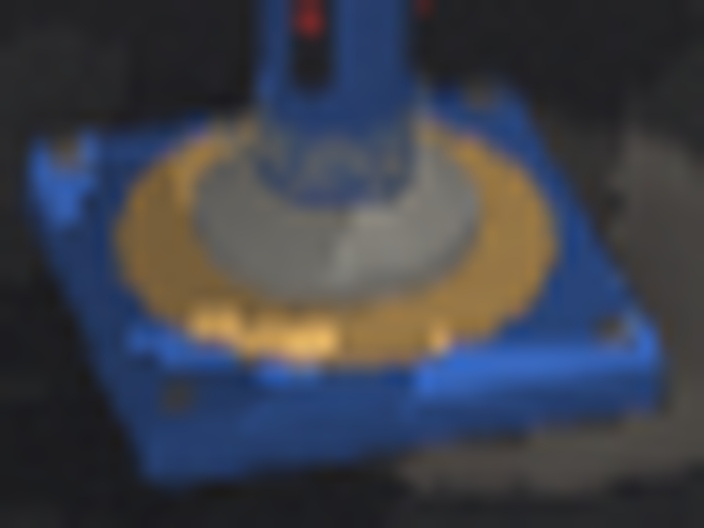

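The foot looks centred sideways. In depth it may sit a few mm to the far side, so I'll swing the arm clear and check with the top camera.

Request:
jog_arm([
  [0,0,-30,0,0],
  [20,45,-50,0,0],
  [40,88,-50,0,0],
  [60,132,-50,0,0],
  [80,176,-50,0,0],
  [103,228,-50,0,0],
  [103,228,-50,0,0],
])

```text
time_s: 9.9
ee_pos: [489.1, 201.6, 185.0]
tcp_rot: [[-0.913, 0.407, 0.001], [0.407, 0.913, 0.001], [-0.001, 0.002, -1.0]]
wrist_force: [1.1, -1.0, -0.8]
finger_gap: 0.5
grip_force: 0.0
```

```bash
python3 - <<'E'
from h import *
im=capture("top");x0,y0=262,172;c=im[y0:y0+48,x0:x0+56].astype(int)
R,G,B=c[...,0],c[...,1],c[...,2]
yel=(R>170)&(G>170)&(B<150);ora=(R>170)&(G<R*.8)&(B<110)
for n,m in(("yel",yel),("ora",ora)):
    ys,xs=np.nonzero(m);print(n,m.sum(),xs.mean()+x0,ys.mean()+y0,xs.min()+x0,xs.max()+x0,ys.min()+y0,ys.max()+y0)
    z=15 if n=="yel" else 117
    pts=np.c_[xs,ys].astype(np.float32);(u,v),r=cv2.minEnclosingCircle(pts)
    print(" circle",u+x0,v+y0,r,at_z("top",(u+x0,v+y0),z),at_z("top",(xs.mean()+x0,ys.mean()+y0),z))
cv2.imwrite("pics/c7.png",cv2.resize(c.astype(np.uint8)[...,::-1],None,fx=10,fy=10,interpolation=cv2.INTER_CUBIC))
E
```

```text
yel 292 288.9554794520548 195.4554794520548 278 299 185 207
 circle 288.75 195.75 11.581335067749023 [487.9210652  -54.45760429  15.        ] [488.79705135 -55.05502954  15.        ]
ora 33 290.5151515151515 191.3939393939394 286 296 186 196
 circle 291.3125 191.0 5.676600456237793 [484.76892011 -52.67891625 117.        ] [483.67693355 -50.56067813 117.        ]
```

View pics/c7.png

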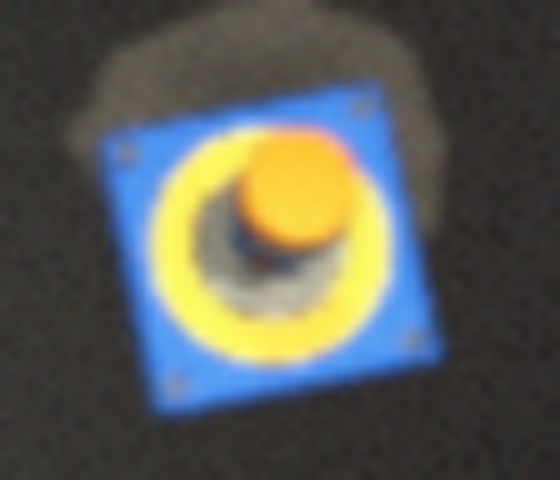

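In the crop the disc is centred at (271,245) and the foot at about (271,241) before parallax, so the marker is centred to within about 1–2 mm. I'll go back over the knob and press.

Request:
jog_arm([
  [-20,-45,0,0,0],
  [-40,-90,0,0,0],
  [-60,-134,0,0,0],
  [-80,-178,0,0,0],
  [-95,-211,0,0,0],
  [-103,-228,0,0,0],
  [-103,-228,30,0,0],
  [-103,-228,58,0,0],
])

```text
time_s: 10.75
ee_pos: [489.0, -55.5, 126.7]
tcp_rot: [[-0.91, 0.414, 0.002], [0.414, 0.91, -0.001], [-0.002, 0.0, -1.0]]
wrist_force: [-0.1, -0.7, -0.0]
finger_gap: 0.6
grip_force: 0.0
```

Request:
jog_arm([
  [0,0,0,0,0],
  [0,0,2,0,0],
  [0,0,5,0,0],
  [0,0,8,0,0],
  [0,0,10,0,0],
  [0,0,10,0,0],
  [0,0,10,0,0],
])

```text
time_s: 11.45
ee_pos: [489.5, -53.0, 117.1]
tcp_rot: [[-0.912, 0.411, 0.001], [0.411, 0.912, -0.0], [-0.001, 0.0, -1.0]]
wrist_force: [0.4, 0.6, 2.8]
finger_gap: 0.6
grip_force: 0.7
```

In contact at z 117. I'll press on in steps.

Request:
jog_arm([
  [0,0,1,0,0],
  [0,0,2,0,0],
  [0,0,3,0,0],
  [0,0,4,0,0],
  [0,0,5,0,0],
  [0,0,6,0,0],
  [0,0,6,0,0],
])

```text
time_s: 12.15
ee_pos: [489.6, -53.1, 111.0]
tcp_rot: [[-0.912, 0.411, 0.001], [0.411, 0.912, -0.0], [-0.001, 0.0, -1.0]]
wrist_force: [0.5, 0.7, 8.0]
finger_gap: 0.0
grip_force: 3.9
```

Request:
jog_arm([
  [0,0,1,0,0],
  [0,0,2,0,0],
  [0,0,2,0,0],
  [0,0,2,0,0],
])

```text
time_s: 12.55
ee_pos: [489.7, -53.1, 109.3]
tcp_rot: [[-0.912, 0.411, 0.001], [0.411, 0.912, -0.0], [-0.001, 0.0, -1.0]]
wrist_force: [0.1, -1.1, 10.5]
finger_gap: 0.7
grip_force: 4.9
```

Request:
jog_arm([
  [0,0,1,0,0],
  [0,0,2,0,0],
  [0,0,2,0,0],
  [0,0,2,0,0],
])

```text
time_s: 12.95
ee_pos: [489.8, -53.1, 107.5]
tcp_rot: [[-0.912, 0.411, 0.001], [0.411, 0.912, -0.0], [-0.001, 0.0, -1.0]]
wrist_force: [-0.6, -0.2, 11.9]
finger_gap: 0.5
grip_force: 5.9
```

Request:
jog_arm([
  [0,0,1,0,0],
  [0,0,2,0,0],
  [0,0,2,0,0],
  [0,0,2,0,0],
])

```text
time_s: 13.35
ee_pos: [489.6, -53.0, 105.0]
tcp_rot: [[-0.912, 0.411, 0.001], [0.411, 0.912, -0.0], [-0.001, 0.0, -1.0]]
wrist_force: [0.5, 0.1, 5.6]
finger_gap: 0.3
grip_force: 2.8
```

The force fell from 11.9 N to 5.6 N: it fired. I'll retreat straight up and check the pins by code, since I've viewed all 10 pictures.

Request:
jog_arm([
  [0,0,-3,0,0],
  [0,0,-8,0,0],
  [0,0,-15,0,0],
  [0,0,-40,0,0],
  [0,0,-80,0,0],
  [0,0,-100,0,0],
  [0,0,-100,0,0],
  [0,0,-100,0,0],
])

```text
time_s: 14.15
ee_pos: [488.7, -53.0, 204.7]
tcp_rot: [[-0.912, 0.411, 0.0], [0.411, 0.912, -0.0], [-0.0, 0.0, -1.0]]
wrist_force: [-0.1, -0.9, -0.3]
finger_gap: -0.1
grip_force: 0.0
```

```bash
python3 - <<'E'
from h import *
im=capture("side")[180:262,215:295].astype(int);old=cv2.resize(cv2.imread("pics/c5.png"),(80,80),interpolation=cv2.INTER_AREA)[...,::-1].astype(int)
for n,i in(("old",old),("new",im)):
    R,G,B=i[...,0],i[...,1],i[...,2]
    for k,m in(("red",(R>80)&(G<.45*R)&(B>.5*G)&(np.abs(G-B)<30)&(np.arange(len(i))[:,None]>36)),("orange",(R>90)&(G<.65*R)&(B<.65*G)&(np.arange(len(i))[:,None]<36)),("grayfoot",(abs(R-B)<20)&(R>90)&(np.arange(len(i))[:,None]>50))):
        ys,xs=np.nonzero(m);print(n,k,m.sum(),xs.mean().round(1),ys.mean().round(1),xs.min(),xs.max(),ys.min(),ys.max()) if m.any() else print(n,k,0)
o=get_obs();print(o["time_s"],o["ee_pos"],o["wrist_force"])
E
```

```text
old red 4 43.5 44.5 40 47 43 46
old orange 70 42.0 24.9 37 47 21 31
old grayfoot 118 41.9 59.1 32 55 52 67
new red 4 43.5 47.5 40 47 46 49
new orange 76 41.9 28.1 36 48 25 34
new grayfoot 126 42.1 58.9 29 59 52 67
14.2 [488.22660921 -52.92055282 203.92640348] [0.26443841 0.50842877 0.32377568]
```

The red pins and the knob both moved 3 px down (about 8 mm), and the foot hasn't moved. It fired and is still standing, so I'm handing in.

```bash
python3 -c "
from cell import *
print(close_job())"
```

```text
the job is handed in; nothing more can be done
None
```

The marker was set down upright on the middle of the brass disc (within about 2 mm), fired there and left standing, but early on I repeated a jog by mistake and hit the apparatus behind with about 180 N at the wrist, over the 120 N limit, so the job most likely counts as failed.

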